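Face the sample label to the reader and hold the shutter key half way

ROBOT

A 7-joint arm with a two-finger parallel gripper is mounted at the origin on the work surface. World frame = base frame: x ahead of the robot, y to its left, z up, the work surface at z = 0. Lengths are in m, angles in rad, forces in N, time in s.
With the tool pointing down it reaches from about 0.425 to 0.925 m from the base axis. Payload 6.8 kg.
Tool frame: the origin (TCP) lies between the finger pads; the fingertips stand 22 mm ahead of it and the grasp point (between the pads) lies 3 mm ahead of it; z points along the fingers, y is the direction in which the jaws open and shut (so a half turn about z gives the same grasp; the last joint's range is limited). The gripper opens to 85 mm and grips with 20 to 120 N. Pads are 22 mm wide; open, the fingers measure 114 mm over their backs; the gripper's body (76 mm by 85 mm) begins 54 mm behind the grasp point. The pads swing forward as they close: fully open they stand 13 mm farther back than shut.
Start: joints at [1.02, 0.477, 0.022, 1.555, -0.011, 1.109, -0.083], TCP at [0.289, -0.61, 0.216] pointing down, gripper open.
Joint ranges: [-2.96, 2.96], [-0.34, 2.1], [-1.41, 1.46], [0.24, 2.44], [-1.37, 4.51], [0.17, 1.92], [-2.96, 2.96]. Speed limits (rad/s): [2.39, 2.39, 3.14, 3.14, 3.14, 3.14, 3.14].

INTERFACE

Orientations are given as a unit quaternion [w, x, y, z].
In Python, from station import bot gives the robot as it stands. The module is installed in compiled form; this text tells all that it offers.
- The arm moves only by the tool drive_tool, never from a script. Its argument "series" is one flat list of numbers, 7 for each row, row after row: the opening, from -1 (shut) to 1 (fully open), then the shift along the tool's x, y, z in mm, then the turn, a rotation vector about the tool's x, y, z in rad. In form: [jaw, x, y, z, wx, wy, wz, jaw, x, y, z, wx, wy, wz, ...]. A call has 1 to 12 rows; each row shifts and turns the commanded pose from where the row before left it, along the tool's axes as they then stand; what a row does not reach is not made up. A row lasts 1/8 s, in which the tool goes at most 62.5 mm and 10.7 degrees, less where a joint would pass 70% of its speed; a pose out of reach is approached as far as the arm can. A call with a gripper value outside its range is refused whole. The fingers move at their own pace and stop on an object; "force" is the grip in N (left out, the last holds). Time passes only in rows, so rows that do not move let the fingers close. It gives the time, the measured TCP pose, the force and the opening at its end, in the units of the state.
- bot.get_obs(): the state, without advancing time (a new reading comes with each control period).
- bot.read_camera(name): name is "scene" or "top" or "wrist"; returns a dict with "pixels" (420x560x3 uint8, blue, green, red), "camera_matrix" (3x3 intrinsics, pixels), "rvec" (rotation vector, rad) and "tvec" (3), from world to camera coordinates, as OpenCV has them. Camera axes: x right, y down, z forward; pixel columns grow to the right and rows downward; lengths in m; the calibration is good to about 2 mm. The wrist camera is an equidistant fisheye: a pixel r from the principal point sees the ray r / f radians off the axis. A picture is of the moment at which its call begins. There is no depth.
- bot.hand_in(): hands the job in, once; it reports no verdict.
The state is a dict: "t": time; "q": joint angles; "joint_vel": joint speeds; "joint_torque": joint torques, N m; "eef_pos": TCP position; "tool_rot": TCP orientation; "contact_force": force on the tool from outside, world axes, zero at the start; "torque": the same for the moment, N m; "gripper_width": opening from 0.0 (shut) to 1.0 (fully open).
Only numpy, scipy, OpenCV 4.12 (cv2) and the standard library are available. Lean on these libraries where they do the work, as an engineer would, in place of code of your own. Each camera call takes 0.05 s, during which the arm holds its last target. There are 200 camera calls.

TASK

Turn the amber sample jar in its nest until its paper label squarely faces the reader's window, and let go of it there, standing upright in the nest. Only then press the sprung shutter key down with the fingers to half of its travel (12 of 24 mm, its top level with the two gauge posts), never pushing it near the bottom, and finish while still holding it there: do not release it. Leave the beaker, the wash bottle and the cell box where they are.

Things in the scene. Friction and masses are not known exactly. Their poses are not given: they have to be found in the camera images.
- jar: loose amber glass jar, 84 mm tall, 0.1 to 0.23 kg, upright in the reader's nest, free to turn. Glass 48 mm wide up to 54 mm; black lid (tight) 49 mm wide from 58 to 84 mm: grip it there. A white paper label, 22 x 36 mm, on one side; a white pointer rib (22 x 7 x 3 mm) on the lid runs from its centre outwards above the label. Origin: centre of underside. x axis: out through the label; z up
- jar_label (a point): middle of the outer face of the jar's label, 25 mm from the jar's axis, 29 mm above its underside
- reader: fixed white label reader: base plate 100 (x) x 190 (y) x 12 mm; at its +y end a scanner block 70 x 70 mm, top 68 mm above the bench, with a dark window in its face; at its -y end a round grey nest. Origin: centre of the plate's underside. y axis: from the nest to the block: the window looks along -y, so the label must point along +y; z up
- reader_nest (a point): centre of the nest's floor, top of the base plate, 12 mm above the bench, 55 mm from the reader's origin along its -y. The nest is a ring 64 mm outside, 56 mm inside diameter and 6 mm high, so the jar has 4 mm of play all round. Axes as the reader
- reader_window (a point): middle of the scanner window, 40 mm above the bench, 70 mm from the nest's centre
- key_base: fixed white housing of the shutter key, 75 (x) x 120 (y) x 40 mm, standing apart from the reader. Origin: centre of the underside. The key is in the middle of its top; two thin aluminium gauge posts, 8 mm in diameter, stand 46 mm either side of the key along y, their tops 63 mm above the bench
- key (a joint): travel of the shutter key straight down, in m: 0 up (rest), 0.024 bottomed. A spring pushes it back up: about 2 N to start moving it, 7.5 N at 12 mm, 13 N at the bottom; it springs back as soon as it is let go
- key_top (a point): centre of the flat top of the shutter key, a grey disc 36 mm in diameter and 8 mm thick on a steel stem; moves with the key. At rest it is 75 mm above the bench, at half travel 63 mm
- key_gauge (a point): fixed point on the key's axis at the height of the gauge posts' tops, 63 mm above the bench: where the key's top must be held
- beaker: bystander: open glass beaker, 64 mm in diameter, 85 mm tall. Origin: centre of the underside
- wash_bottle: bystander: white closed bottle, 60 mm in diameter, 140 mm tall. Origin: centre of the underside
- cell_box: bystander: flat black box 70 x 110 x 30 mm. Origin: centre of the underside
Not all that is in view belongs to the job. What is shaped like the reader but brown or purple is not meant.

How it is judged:
By the outcome, as a careful person would: the job done as asked, in the order asked, and still so for the second after the job is handed in, while the arm keeps its last pose, push and grip.
It also fails if it takes over 51 s, if anything falls off the work surface, if the arm or the gripper's body presses on something with over 40 N, if the wrist force passes 120 N, or if a joint passes its speed limit or range.

## Working session

There is one attempt and no reset: what is moved stays moved. The work goes in short steps, Python scripts to look and compute and a tool call to move; the robot and the scene stay as the last step left them, time stands still between calls to the robot, and variables do not carry over. Pictures are saved under pics/ and viewed, about 8 in all and at most 12, crops included, and the job is handed in when it is done.

Besides the shell and the picture viewer there is one more tool, called after "Emit:" as name(argument=value, ...) on one line, values as JSON. drive_tool: Moves the arm, as the interface text tells. Its arguments: {"type":"object","properties":{"series":{"type":"array"},"force":{"type":"number"}},"required":["series"]}

```bash
mkdir -p pics; cat > h.py <<'E'
import numpy as np, cv2
from station import bot
def cam(n,f=None):
    c=bot.read_camera(n); np.savez(f'pics/{n}.npz',**c)
    if f: cv2.imwrite(f'pics/{f}.png',c['pixels'])
    return c
def load(n): return dict(np.load(f'pics/{n}.npz'))
def ray(c,u,v,fish=False):
    K=c['camera_matrix'];R=cv2.Rodrigues(c['rvec'])[0];t=np.ravel(c['tvec'])
    x=(u-K[0,2])/K[0,0];y=(v-K[1,2])/K[1,1]
    if fish:
        r=np.hypot(x,y);d=np.array([x/r*np.sin(r),y/r*np.sin(r),np.cos(r)]) if r>1e-9 else np.array([0,0,1.])
    else: d=np.array([x,y,1.])
    return -R.T@t,R.T@d
def atz(c,u,v,z,fish=False):
    o,d=ray(c,u,v,fish);return o+d*(z-o[2])/d[2]
E
python3 - <<'E'
from h import *
a=cam('top');b=cam('scene')
cv2.imwrite('pics/top.png',cv2.resize(a['pixels'],(800,600),interpolation=cv2.INTER_CUBIC));cv2.imwrite('pics/scene.png',cv2.resize(b['pixels'],(800,600),interpolation=cv2.INTER_CUBIC))
o=bot.get_obs();print(o)
for c in(a,b):print(ray(c,280,210))
E
```

```text
{'t': 0.1, 'q': array([ 1.01987996,  0.47775409,  0.02237937,  1.55634321, -0.01149285,
        1.10931243, -0.08309852]), 'joint_vel': array([-0.00243886, -0.00210052,  0.00034695, -0.00452526,  0.00277456,
        0.00036801,  0.0005557 ]), 'joint_torque': array([ 5.31444573e-03, -5.97754383e+01,  1.61451146e+00, -2.81951398e+01,
        1.29034903e-02,  5.04388139e-03, -1.83614821e-05]), 'eef_pos': array([ 0.28895259, -0.60940441,  0.21470306]), 'tool_rot': array([-8.04289771e-04,  9.75589686e-01,  2.19599755e-01, -2.56506205e-04]), 'contact_force': array([-0.43297296,  0.00727573, -0.30265598]), 'torque': array([-0.00981871, -0.01143261, -0.03680802]), 'gripper_width': 1.0015181661487715}
(array([ 0.31423384, -0.00680961,  1.23409048]), array([ 0.17669683, -0.01117835, -0.98421065]))
(array([1.14361191, 0.08612802, 1.11314199]), array([-0.51263404, -0.0579755 , -0.8567677 ]))
```

View pics/top.png

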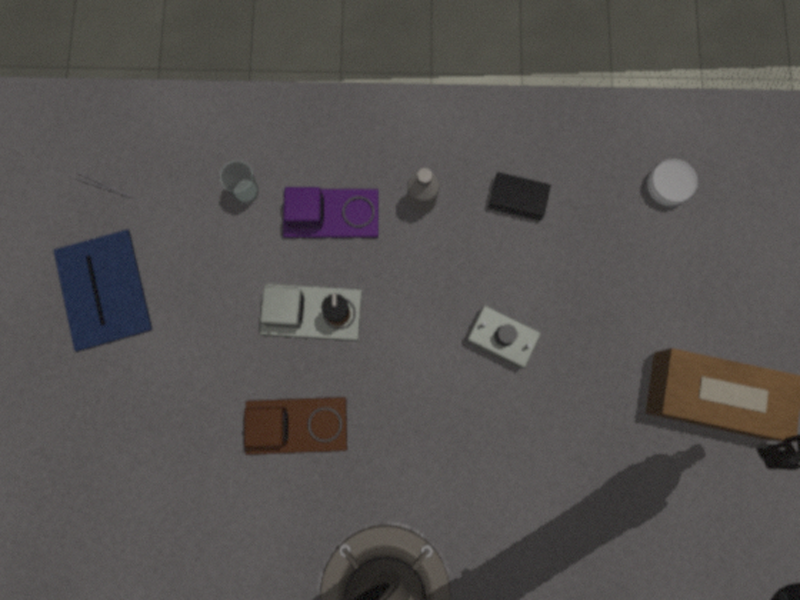

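View pics/scene.png

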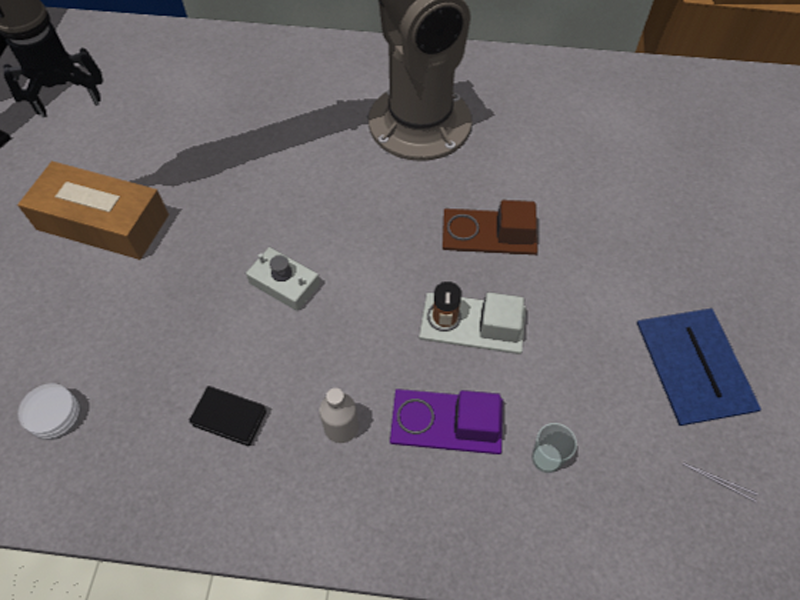

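The top view shows the white reader at about (311,312) in the 800x600 picture. Its block points left (+y). The jar lid is at (336,310), with the rib pointing up the picture (+x). The key is at (506,335), with posts near (481,326) and (526,348). The scene view agrees.

```bash
python3 - <<'E'
from h import *
a=load('top');b=load('scene');k=.7
P=lambda c,u,v,z:atz(c,u*k,v*k,z).round(4)
print('plate',[P(a,u,v,.012) for u,v in[(263,285),(362,290),(359,340),(260,336)]])
print('lid',P(a,336,309,.096),P(b,447,294,.096))
print('rib',P(a,335,300,.103))
print('key',P(a,506,335,.075),P(b,280,266,.075))
print('posts',P(a,481,326,.063),P(a,526,348,.063))
print('keybase',[P(a,u,v,.04) for u,v in[(485,307),(539,336),(523,367),(469,338)]])
h=bot.read_camera('top')['pixels']
i=np.hstack([cv2.resize(h[190:245,175:260],(510,330),interpolation=cv2.INTER_CUBIC)]);cv2.imwrite('pics/crop.png',i)
E
```

```text
plate [array([0.5595, 0.2459, 0.012 ]), array([0.5523, 0.0534, 0.012 ]), array([0.4546, 0.057 , 0.012 ]), array([0.4598, 0.2468, 0.012 ])]
lid [0.5005 0.0953 0.096 ] [0.513  0.0982 0.096 ]
rib [0.5157 0.0969 0.103 ]
key [ 0.4602 -0.2142  0.075 ] [ 0.4758 -0.2125  0.075 ]
posts [ 0.4778 -0.1704  0.063 ] [ 0.4381 -0.2528  0.063 ]
keybase [array([ 0.5174, -0.1816,  0.04  ]), array([ 0.4635, -0.2826,  0.04  ]), array([ 0.4049, -0.2512,  0.04  ]), array([ 0.4579, -0.1508,  0.04  ])]
```

Emit:
drive_tool(series=[1,40,-35,-5,0,0,0,1,41,-35,-5,0,0,0,1,41,-35,-5,0,0,0,1,41,-35,-5,0,0,0,1,41,-35,-5,0,0,0,1,41,-36,-5,0,0,0,1,41,-36,-5,0,0,0,1,41,-36,-5,0,0,0,1,0,0,0,0,0,0,1,0,0,0,0,0,0], force=25)

```text
t: 1.4
eef_pos: [0.4631, -0.2145, 0.2554]
tool_rot: [0.0, 0.976, 0.22, -0.0]
contact_force: [-0.1, -0.7, -0.4]
gripper_width: 0.996
```

```bash
python3 - <<'E'
from h import *
c=cam('wrist')
cv2.imwrite('pics/w1.png',cv2.resize(c['pixels'],(800,600),interpolation=cv2.INTER_CUBIC))
o=bot.get_obs();print(o['t'],o['q'],o['eef_pos'],o['tool_rot']);print(ray(c,280,210,1),c['camera_matrix'])
E
```

```text
1.45 [ 0.48128077  0.17692791 -0.19105506  1.88475936  0.03843551  1.08395138
 -0.85443968] [ 0.46276117 -0.2152108   0.25533722] [ 9.07995767e-05  9.75763290e-01  2.18828344e-01 -3.87552115e-04]
(array([ 0.53643345, -0.17916087,  0.41348825]), array([-0.28313628, -0.1321729 , -0.94992851])) [[325.1922621    0.         280.51478974]
 [  0.         325.1922621  210.87416794]
 [  0.           0.           1.        ]]
```

View pics/w1.png

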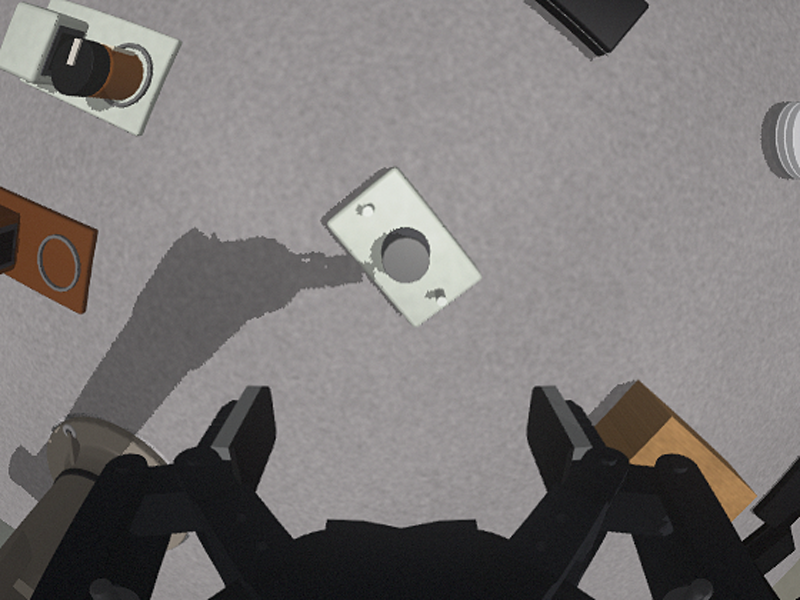

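Wrist view: the key top is centred at (406,255), with post tops at about (369,210) and (441,300). The jar lid is at the upper left, around (75,67), and its rib points up.

```bash
python3 - <<'E'
from h import *
c=load('wrist');k=.7
P=lambda u,v,z:atz(c,u*k,v*k,z,1).round(4)
print('key',P(406,255,.075),'posts',P(369,210,.063),P(441,300,.063))
print('base top',[P(*p,.04) for p in[(397,168),(481,276),(416,326),(330,224)]])
print('lid',P(75,65,.096),'rib',P(70,62,.099),P(77,40,.099))
print('plate',[P(*p,.012) for p in[(181,41),(140,135)]])
E
```

```text
key [ 0.4694 -0.2152  0.075 ] posts [ 0.4868 -0.1761  0.063 ] [ 0.4459 -0.2574  0.063 ]
base top [array([ 0.5238, -0.1819,  0.04  ]), array([ 0.4734, -0.2836,  0.04  ]), array([ 0.4096, -0.2537,  0.04  ]), array([ 0.4598, -0.1516,  0.04  ])]
lid [0.5095 0.0946 0.096 ] rib [0.5108 0.0988 0.099 ] [0.5293 0.1    0.099 ]
plate [array([0.5562, 0.0515, 0.012 ]), array([0.4602, 0.0565, 0.012 ])]
```

Emit:
drive_tool(series=[1,28,-44,0,0,0,0,1,28,-44,0,0,0,0,1,28,-44,0,0,0,0,1,28,-44,0,0,0,0,1,29,-44,0,0,0,0,1,29,-45,0,0,0,0,1,0,0,0,0,0,-0.15,1,0,0,0,0,0,-0.15,1,0,0,0,0,0,-0.15,1,0,0,0,0,0,-0.15,1,0,0,0,0,0,0,1,0,0,0,0,0,0])

```text
t: 2.95
eef_pos: [0.5037, 0.0972, 0.2554]
tool_rot: [0.0, 0.868, 0.496, -0.0]
contact_force: [0.0, -0.2, 0.2]
gripper_width: 1.001
```

```bash
python3 - <<'E'
from h import *
c=cam('wrist')
cv2.imwrite('pics/w2.png',cv2.resize(c['pixels'],(800,600),interpolation=cv2.INTER_CUBIC))
o=bot.get_obs();print(o['t'],o['q'],o['eef_pos'],o['tool_rot'])
E
```

```text
3.0 [ 0.12521146  0.21019517 -0.50251962  1.86238587  0.11325581  1.09723868
 -0.95141888] [0.50362494 0.09746749 0.25547309] [ 2.22017841e-05  8.68017817e-01  4.96533032e-01 -1.31791218e-04]
```

View pics/w2.png

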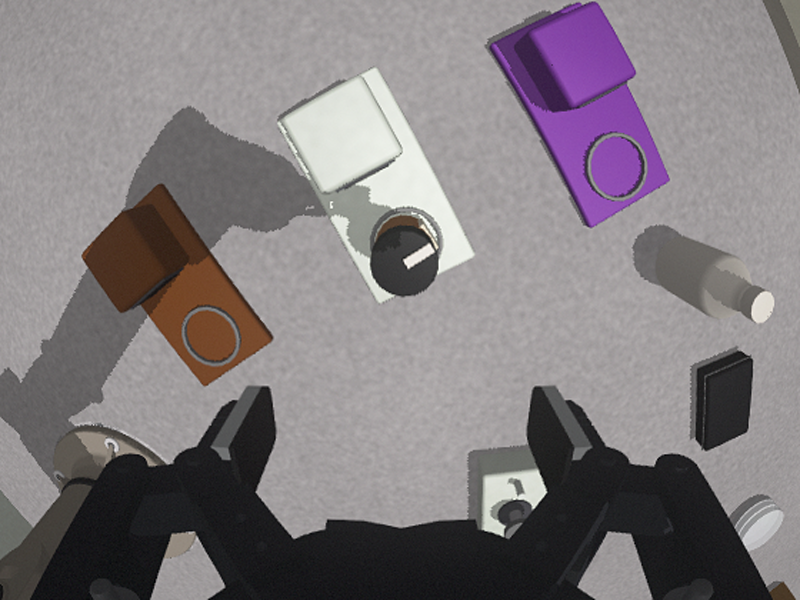

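The lid disc is centred at about (405,263). The rib runs from (405,264) to (433,248). The plate corners are at (474,252), (382,303), (376,68) and (278,124).

```bash
python3 - <<'E'
from h import *
c=load('wrist');k=.7
P=lambda u,v,z:atz(c,u*k,v*k,z,1)
print('lid',P(405,262.5,.096), [P(*p,.096).round(4) for p in [(371,262),(438,262),(405,296)]])
im=c['pixels'];g=im.min(2).astype(int)
m=np.zeros(g.shape,bool)
for v in range(168,192):
  for u in range(278,306):
    if g[v,u]>110:
      m[v,u]=1
n,l,s,ce=cv2.connectedComponentsWithStats(m.astype(np.uint8));print(s,ce)
j=1+np.argmax(s[1:,4]);vv,uu=np.where(l==j)
p=np.array([atz(c,u,v,.099,1)[:2] for u,v in zip(uu,vv)],dtype=np.float32)
r=cv2.minAreaRect(p*1000);print('rib c',p.mean(0),r)
x=p-p.mean(0);w,V=np.linalg.eigh(x.T@x);print('rib dir deg',np.degrees(np.arctan2(V[1,1],V[0,1])))
C=[P(*q,.012)[:2] for q in[(474,252),(382,303),(278,124),(376,68)]];print('plate',np.round(C,4))
for a,b in((0,3),(1,2),(1,0),(2,3)):
  d=C[b]-C[a];print(np.degrees(np.arctan2(d[1],d[0])),np.hypot(*d))
B=[P(*q,.068)[:2] for q in[(400,150),(328,192)]];print('block',np.round(B,4),np.degrees(np.arctan2(*(B[0]-B[1])[::-1])))
E
```

```text
lid [0.50859351 0.10002701 0.096     ] [array([0.4882, 0.1125, 0.096 ]), array([0.5288, 0.0886, 0.096 ]), array([0.4961, 0.0787, 0.096 ])]
[[     0      0    560    420 235004]
 [   282    168     24     20    196]] [[279.48797042 209.52640381]
 [293.92346939 177.84183673]]
rib c [0.5208661  0.10061941] ((521.8988647460938, 100.44432830810547), (27.067100524902344, 8.300518035888672), 3.1932125091552734)
rib dir deg -176.29008
plate [[0.5569 0.0595]
 [0.4617 0.0601]
 [0.4681 0.2458]
 [0.5647 0.2419]]
87.53400603102753 0.18256507849164466
88.026989723665 0.18576225410140124
-0.4111574384090368 0.09520696130202741
-2.3336645000577243 0.09674431192944799
block [[0.5455 0.1694]
 [0.4837 0.1703]] -0.8736893841224435
```

Emit:
drive_tool(series=[1,4,3,10,0,0,0,1,0,0,35,0,0,0,1,0,0,40,0,0,0,1,0,0,40,0,0,0,1,0,0,30,0,0,0,1,0,0,17,0,0,0,1,0,0,0,0,0,0,-1,0,0,0,0,0,0,-1,0,0,0,0,0,0,-1,0,0,0,0,0,0,-1,0,0,0,0,0,0,-1,0,0,0,0,0,0], force=25)

```text
t: 4.5
eef_pos: [0.5082, 0.1001, 0.0838]
tool_rot: [0.0, 0.867, 0.498, 0.0]
contact_force: [0.3, 0.6, 0.7]
gripper_width: -0.003
```

Emit:
drive_tool(series=[-1,0,0,0,0,0,0,-1,0,0,0,0,0,0,-1,0,0,0,0,0,0])

```text
t: 4.88
eef_pos: [0.5081, 0.1001, 0.0836]
tool_rot: [-0.0, 0.867, 0.498, -0.0]
contact_force: [1.0, 0.8, 0.0]
gripper_width: -0.0
```

```bash
python3 - <<'E'
from h import *
c=cam('wrist');s=cam('scene')['pixels']
cv2.imwrite('pics/w3.png',np.hstack([cv2.resize(c['pixels'],(400,300)),cv2.resize(s[140:290,240:390],(300,300))]))
E
```

```text
(no output)
```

View pics/w3.png

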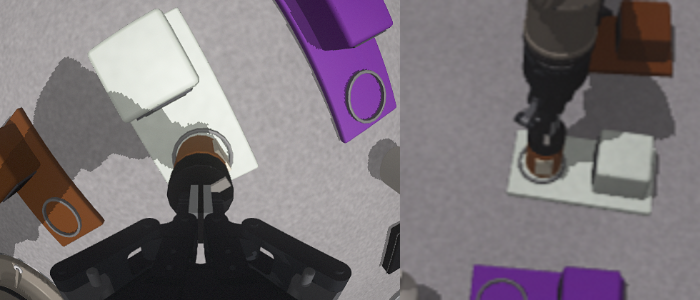

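The fingers are fully shut without gripping anything, and the jar still stands in its nest. I'll look closer and compare with the projected TCP and fingertip points.

```bash
python3 - <<'E'
from h import *
from scipy.spatial.transform import Rotation as Ro
c=load('wrist');o=bot.get_obs()
R=Ro.from_quat(np.roll(o['tool_rot'],-1)).as_matrix()
Rc=cv2.Rodrigues(c['rvec'])[0];K=c['camera_matrix']
def pj(p):
    d=Rc@p+np.ravel(c['tvec']);th=np.arctan2(np.hypot(d[0],d[1]),d[2]);f=th/np.hypot(d[0],d[1]);return (K[0,2]+K[0,0]*f*d[0],K[1,2]+K[0,0]*f*d[1])
im=cv2.resize(c['pixels'][60:320,140:420],(0,0),fx=2.3,fy=2.3,interpolation=cv2.INTER_CUBIC)
for z,col in((-.05,(0,0,255)),(0,(0,255,0)),(.022,(255,0,0))):
    p=o['eef_pos']+R@[0,0,z];u,v=pj(p);print(z,p.round(4),u,v)
    cv2.circle(im,(int((u-140)*2.3),int((v-60)*2.3)),4,col,-1)
print('cam',-Rc.T@np.ravel(c['tvec']))
cv2.imwrite('pics/w4.png',im)
E
```

```text
-0.05 [0.5081 0.1001 0.1336] 281.0041956291618 316.9589736948991
0 [0.5081 0.1001 0.0836] 280.8679619408938 261.6709326497993
0.022 [0.5081 0.1001 0.0616] 280.82622940721757 245.08203620830722
cam [0.54908871 0.17062198 0.24170428]
```

View pics/w4.png

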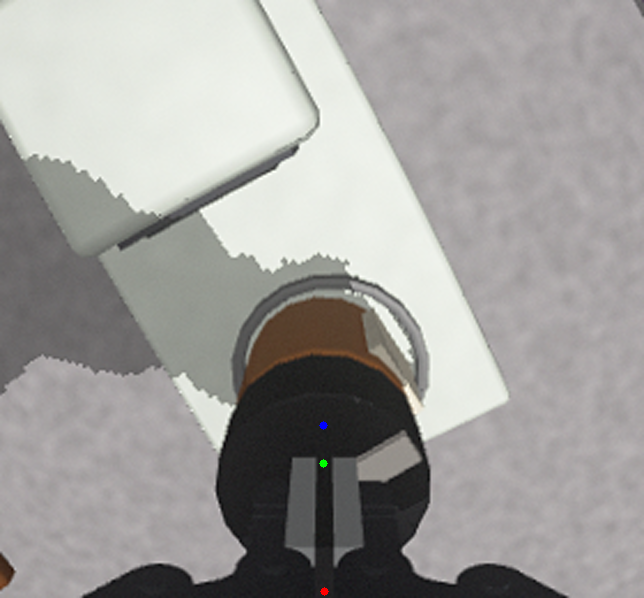

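```bash
python3 - <<'E'
from h import *
from scipy.spatial.transform import Rotation as Ro
c=load('wrist');o=bot.get_obs()
R=Ro.from_quat(np.roll(o['tool_rot'],-1)).as_matrix()
Rc=cv2.Rodrigues(c['rvec'])[0];K=c['camera_matrix']
def pj(p):
    d=Rc@p+np.ravel(c['tvec']);th=np.arctan2(np.hypot(d[0],d[1]),d[2]);f=th/np.hypot(d[0],d[1]);return np.array((K[0,2]+K[0,0]*f*d[0],K[1,2]+K[0,0]*f*d[1]))
for x in(-.011,0,.011):
  for z in(.009,.022): print('open',x,z,(pj(o['eef_pos']+R@[x,.0425,z])/.7).round())
for x in(-.011,0,.011):
  for z in(.022,.01,-.0124,-.02,-.03): print('shut',x,z,((pj(o['eef_pos']+R@[x,.003,z])-[140,60])*2.3).round())
print(o)
E
```

```text
open -0.011 0.009 [503. 386.]
open -0.011 0.022 [498. 372.]
open 0 0.009 [506. 362.]
open 0 0.022 [500. 349.]
open 0.011 0.009 [508. 337.]
open 0.011 0.022 [502. 326.]
shut -0.011 0.022 [335. 463.]
shut -0.011 0.01 [336. 484.]
shut -0.011 -0.0124 [337. 531.]
shut -0.011 -0.02 [338. 549.]
shut -0.011 -0.03 [339. 576.]
shut 0 0.022 [335. 426.]
shut 0 0.01 [336. 445.]
shut 0 -0.0124 [338. 489.]
shut 0 -0.02 [338. 507.]
shut 0 -0.03 [339. 532.]
shut 0.011 0.022 [335. 387.]
shut 0.011 0.01 [336. 405.]
shut 0.011 -0.0124 [338. 445.]
shut 0.011 -0.02 [339. 461.]
shut 0.011 -0.03 [340. 484.]
{'t': 4.975, 'q': array([ 0.05220658,  0.43354475, -0.45076063,  2.01854684,  0.27270552,
        0.7470368 , -1.09202893]), 'joint_vel': array([ 9.88409667e-04, -3.59470915e-04, -7.15548001e-04,  9.78149801e-04,
        2.03315723e-04, -1.72259302e-03,  3.88889476e-05]), 'joint_torque': array([ 1.09974040e-03, -4.73979878e+01, -4.13113788e+00, -2.05747533e+01,
        9.34086624e-03,  1.53335361e-03,  2.89524633e-05]), 'eef_pos': array([0.5080976 , 0.1001355 , 0.08357645]), 'tool_rot': array([-7.19001453e-06,  8.67120617e-01,  4.98098219e-01, -2.53763845e-05]), 'contact_force': array([ 0.32404916, -0.28744824,  0.60211868]), 'torque': array([-0.0068481 ,  0.00106749, -0.0233343 ]), 'gripper_width': -0.0027084067256952318}
```

The shut fingers sit just above the lid. In both wrist pictures the fingertips appear about 40 mm higher than the reported TCP implies, with no lateral error, so the jaws closed on air. I'll reopen, go 34 mm lower and close again. That stays clear of the ring even if the reported TCP height is right.

Emit:
drive_tool(series=[1,0,0,0,0,0,0,1,0,0,0,0,0,0,1,0,0,0,0,0,0,1,0,0,0,0,0,0,1,0,0,0,0,0,0,1,0,0,0,0,0,0,1,0,0,8,0,0,0,1,0,0,8,0,0,0,1,0,0,8,0,0,0,1,0,0,8,0,0,0,1,0,0,2,0,0,0,1,0,0,0,0,0,0])

```text
t: 6.48
eef_pos: [0.508, 0.1002, 0.0494]
tool_rot: [-0.0, 0.867, 0.498, -0.0]
contact_force: [1.4, -0.2, 0.7]
gripper_width: 1.001
```

Emit:
drive_tool(series=[-1,0,0,0,0,0,0,-1,0,0,0,0,0,0,-1,0,0,0,0,0,0,-1,0,0,0,0,0,0,-1,0,0,0,0,0,0,-1,0,0,0,0,0,0], force=25)

```text
t: 7.22
eef_pos: [0.5084, 0.1002, 0.05]
tool_rot: [0.0, 0.867, 0.498, 0.0]
contact_force: [-1.9, 0.0, 5.9]
gripper_width: 0.567
```

The jaws now hold the 49 mm lid (opening 0.567, about 48 mm). Next I turn it about 1.48 rad counter-clockwise.

Emit:
drive_tool(series=[-1,0,0,0,0,0,-0.08,-1,0,0,0,0,0,-0.13,-1,0,0,0,0,0,-0.13,-1,0,0,0,0,0,-0.13,-1,0,0,0,0,0,-0.13,-1,0,0,0,0,0,-0.13,-1,0,0,0,0,0,-0.13,-1,0,0,0,0,0,-0.13,-1,0,0,0,0,0,-0.13,-1,0,0,0,0,0,-0.13,-1,0,0,0,0,0,-0.13,-1,0,0,0,0,0,-0.1])

```text
t: 8.72
eef_pos: [0.5094, 0.1004, 0.05]
tool_rot: [0.001, 0.303, 0.953, 0.001]
contact_force: [2.1, 0.6, 1.6]
gripper_width: 0.564
```

Emit:
drive_tool(series=[-1,0,0,0,0,0,0,-1,0,0,0,0,0,0])

```text
t: 8.98
eef_pos: [0.5091, 0.1004, 0.05]
tool_rot: [0.001, 0.305, 0.952, 0.001]
contact_force: [2.2, 1.4, 4.1]
gripper_width: 0.563
```

```bash
python3 - <<'E'
from h import *
c=cam('wrist');o=bot.get_obs()
cv2.imwrite('pics/w5.png',cv2.resize(c['pixels'][40:340,110:450],(0,0),fx=2,fy=2,interpolation=cv2.INTER_CUBIC))
w=o['tool_rot'];print(o['t'],2*np.arctan2(w[2],w[1]),o['q'],o['eef_pos'],o['contact_force'])
E
```

```text
9.025 2.5211633410769583 [ 0.29940977  0.57488401 -0.7780917   2.0200895   0.57706673  0.77486003
  0.12412855] [0.50899894 0.10048277 0.05000926] [2.70514347 0.9063195  3.64810635]
```

View pics/w5.png

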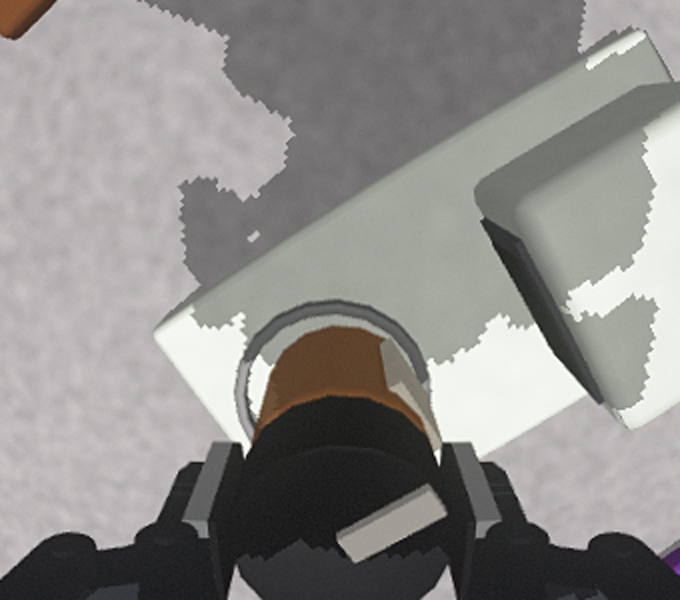

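The jar turned with the gripper. In the crop the far edge of the rib's top runs from (358,562) to (447,514). The plate's left long edge runs from (155,330) to (640,32), and the block's face edge from (483,220) to (605,405).

```bash
python3 - <<'E'
from h import *
c=load('wrist')
P=lambda u,v,z:atz(c,u/2+110,v/2+40,z,1)[:2]
A=lambda p,q,z:print(np.degrees(np.arctan2(*(P(*q,z)-P(*p,z))[::-1])),P(*p,z),P(*q,z),np.linalg.norm(P(*q,z)-P(*p,z)))
for z in(.099,):A((358,562),(447,514),z);A((340,541),(428,487),z)
A((155,330),(640,32),.012)   # plate edge
A((195,290),(630,32),.012)
A((484,200),(640,428),.068)
A((155,330),(240,447),.012)
# automatic: subpixel lines with LSD
g=cv2.cvtColor(c['pixels'],cv2.COLOR_BGR2GRAY)
L=cv2.createLineSegmentDetector().detect(g)[0][:,0]
for l in L:
    x=(l.reshape(2,2)-[110,40])*2
    if np.linalg.norm(x[0]-x[1])>38 and x.min()>-50 and x[:,0].max()<700:
        zz=.099 if (x[:,1]>470).all() else .012
        d=atz(c,*l[2:],zz,1)-atz(c,*l[:2],zz,1);print(x.round().tolist(),zz,(np.degrees(np.arctan2(d[1],d[0]))%180).round(1),np.hypot(d[0],d[1]).round(4))
E
```

```text
88.02971589736376 [0.51420924 0.10173889] [0.51494327 0.12307617] 0.021349902154551684
91.04578463156783 [0.50753956 0.1019152 ] [0.50714727 0.12340532] 0.021493701612711733
86.93535609117136 [0.45799627 0.06361377] [0.46781084 0.24692943] 0.1835782074020342
86.27647904705155 [0.45565658 0.08293644] [0.46611974 0.24371186] 0.1611155281428173
3.7547078008951105 [0.47298908 0.16542068] [0.54548389 0.17017822] 0.07265075784812147
-4.010545147027089 [0.45799627 0.06361377] [0.50713562 0.06016852] 0.049259974737826825
[[556.0, 358.0], [492.0, 245.0]] 0.012 177.7 0.0449
[[419.0, 416.0], [437.0, 465.0]] 0.012 165.3 0.0202
[[598.0, 404.0], [554.0, 354.0]] 0.012 10.0 0.0267
[[151.0, 699.0], [142.0, 641.0]] 0.099 139.5 0.0223
[[252.0, 444.0], [235.0, 398.0]] 0.012 159.8 0.0174
[[259.0, 405.0], [280.0, 348.0]] 0.012 122.8 0.0212
[[394.0, 648.0], [441.0, 646.0]] 0.099 55.2 0.0111
[[456.0, 604.0], [447.0, 556.0]] 0.099 157.2 0.0141
[[239.0, 644.0], [319.0, 652.0]] 0.099 48.5 0.0187
[[341.0, 658.0], [395.0, 648.0]] 0.099 69.7 0.0129
[[235.0, 559.0], [223.0, 609.0]] 0.099 128.9 0.0151
[[70.0, 758.0
[... 1888 characters left out ...]
 429.0], [291.0, 405.0]] 0.012 93.4 0.0141
[[473.0, 182.0], [641.0, 82.0]] 0.012 87.3 0.0653
[[153.0, 337.0], [231.0, 439.0]] 0.012 177.3 0.0433
[[500.0, 518.0], [479.0, 463.0]] 0.012 168.2 0.0258
[[362.0, 396.0], [403.0, 412.0]] 0.012 30.6 0.0149
[[572.0, 331.0], [594.0, 376.0]] 0.012 176.9 0.0191
[[438.0, 438.0], [402.0, 382.0]] 0.012 176.7 0.0242
[[337.0, 206.0], [192.0, 302.0]] 0.012 87.1 0.0549
[[666.0, 76.0], [647.0, 41.0]] 0.012 178.9 0.013
[[141.0, 634.0], [137.0, 593.0]] 0.099 139.0 0.013
[[299.0, 537.0], [266.0, 558.0]] 0.099 92.7 0.0091
[[6.0, 34.0], [62.0, -21.0]] 0.012 91.7 0.0253
[[35.0, 750.0], [11.0, 708.0]] 0.099 148.0 0.021
[[631.0, 133.0], [523.0, 198.0]] 0.012 87.2 0.0423
```

The rib is at 87.2–87.6° and the plate's long edges are at 87.0–87.3°, so the label is square within about 0.5°. Releasing and rising.

Emit:
drive_tool(series=[1,0,0,0,0,0,0,1,0,0,0,0,0,0,1,0,0,0,0,0,0,1,0,0,0,0,0,0,1,0,0,0,0,0,0,1,0,0,-15,0,0,0,1,0,0,-35,0,0,0,1,0,0,-50,0,0,0,1,0,0,-50,0,0,0,1,0,0,0,0,0,0,1,0,0,0,0,0,0])

```text
t: 10.4
eef_pos: [0.5079, 0.0998, 0.1999]
tool_rot: [0.0, 0.305, 0.952, -0.0]
contact_force: [-0.2, 0.1, -0.1]
gripper_width: 0.999
```

```bash
python3 - <<'E'
from h import *
c=cam('wrist');o=bot.get_obs()
w=o['tool_rot'];print(o['t'],2*np.arctan2(w[2],w[1]),o['eef_pos'],o['contact_force'])
g=cv2.cvtColor(c['pixels'],cv2.COLOR_BGR2GRAY)
L=cv2.createLineSegmentDetector().detect(g)[0][:,0]
for l in L:
    for z in(.012,.099):
        p=atz(c,*l[:2],z,1);q=atz(c,*l[2:],z,1);d=q-p;n=np.hypot(d[0],d[1]);a=np.degrees(np.arctan2(d[1],d[0]))%180
        m=(p+q)/2
        if abs(m[0]-.51)<.06 and .04<m[1]<.2 and 80<a<96 and n>.013: print(z,a.round(1),n.round(4),p[:2].round(4),q[:2].round(4))
cv2.imwrite('pics/w6.png',cv2.resize(c['pixels'],(560,420)))
E
```

```text
10.45 2.5226820649481394 [0.50745898 0.0996641  0.19910064] [-0.46321793  0.23905992  0.17973663]
0.012 87.5 0.0275 [0.529  0.1138] [0.5278 0.0864]
0.099 87.5 0.0206 [0.5072 0.1223] [0.5063 0.1017]
0.012 87.4 0.0284 [0.5376 0.0856] [0.5389 0.114 ]
0.099 87.4 0.0213 [0.5136 0.1012] [0.5146 0.1224]
0.012 87.5 0.1663 [0.4647 0.2292] [0.4575 0.0631]
0.099 87.5 0.1245 [0.4591 0.2087] [0.4536 0.0843]
0.012 92.2 0.0249 [0.5617 0.0991] [0.5627 0.0741]
0.099 92.2 0.0187 [0.5317 0.1112] [0.5324 0.0926]
0.012 81.5 0.0164 [0.4861 0.0953] [0.4886 0.1115]
0.012 87.4 0.0645 [0.5577 0.104 ] [0.5607 0.1684]
0.099 87.4 0.0482 [0.5287 0.1149] [0.5309 0.1631]
0.099 86.7 0.0503 [0.4689 0.1679] [0.4718 0.2181]
0.099 87.1 0.056 [0.4773 0.2263] [0.4745 0.1705]
0.099 87.2 0.0549 [0.5338 0.1667] [0.5365 0.2216]
0.012 91.8 0.0161 [0.4582 0.1289] [0.4577 0.145 ]
0.012 91.6 0.0207 [0.4555 0.0647] [0.4549 0.0854]
0.099 91.6 0.0155 [0.4522 0.0856] [0.4517 0.101 ]
0.012 82.9 0.0197 [0.4945 0.0838] [0.497  0.1034]
0.099 82.9 0.0147 [0.4814 0.0998] [0.4832 0.1145]
```

View pics/w6.png

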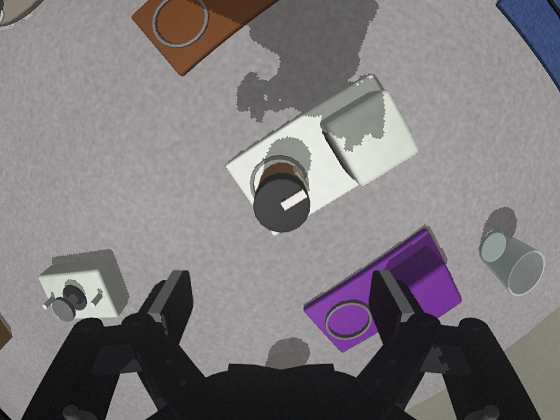

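After release the rib and plate edges both read 87.4–87.5°, and the jar stands upright in the ring. Next I shut the fingers and go over the key.

Emit:
drive_tool(series=[-1,-25,-47,0,0,0,0,-1,-25,-47,0,0,0,0,-1,-25,-47,0,0,0,0,-1,-25,-47,10,0,0,0,-1,-25,-47,10,0,0,0,-1,-25,-46,10,0,0,0,-1,0,0,20,0,0,0,-1,0,0,20,0,0,0,-1,0,0,20,0,0,0,-1,0,0,0,0,0,0,-1,0,0,0,0,0,0], force=40)

```text
t: 11.82
eef_pos: [0.4679, -0.215, 0.1099]
tool_rot: [0.0, 0.304, 0.953, 0.0]
contact_force: [0.4, 0.8, -0.3]
gripper_width: -0.002
```

```bash
python3 - <<'E'
from h import *
c=cam('wrist');o=bot.get_obs()
w=o['tool_rot'];print(o['t'],o['q'],o['eef_pos'],o['contact_force'],o['gripper_width'])
cv2.imwrite('pics/w7.png',cv2.resize(c['pixels'][100:400,110:450],(0,0),fx=2,fy=2,interpolation=cv2.INTER_CUBIC))
E
```

```text
11.875 [ 0.94020198  0.46201927 -0.7815817   1.99168493  0.42884566  0.85621295
  0.87619444] [ 0.46803366 -0.21532322  0.11021961] [ 0.09929153  0.42911242 -0.24209484] 0.0005149366282281515
```

View pics/w7.png

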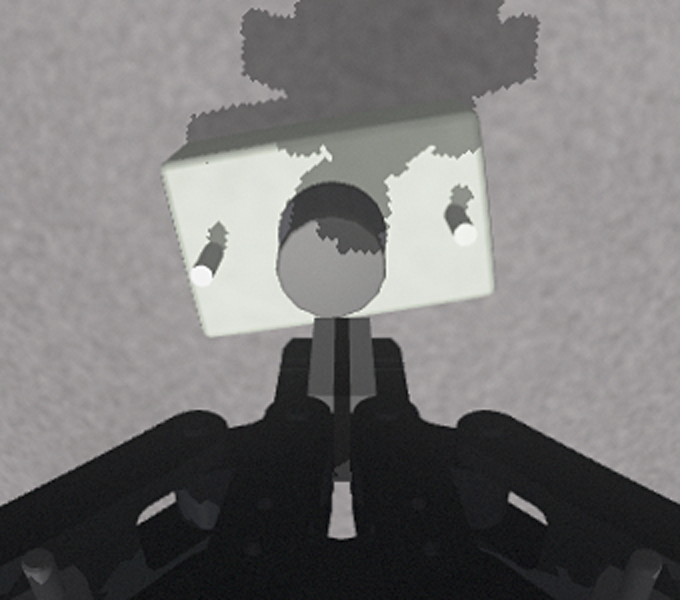

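The key disc is centred at (331,265) in the crop, the post tops are at (202,276) and (466,235), and the fingertips' front edge is at (342,318), above the key.

```bash
python3 - <<'E'
from h import *
from scipy.spatial.transform import Rotation as Ro
c=load('wrist');o=bot.get_obs()
R=Ro.from_quat(np.roll(o['tool_rot'],-1)).as_matrix()
P=lambda u,v,z:atz(c,u/2+110,v/2+100,z,1)
for n,p in(('key',P(331,265,.075)),('mid',(P(202,276,.063)+P(466,235,.063))/2)): print(n,p, R.T@(p-o['eef_pos'])*1000)
print('post dist',np.linalg.norm(P(202,276,.063)-P(466,235,.063)))
# tip along ray: where does it hit tool x=+11mm
q,d=ray(c,342/2+110,318/2+100,1);q=R.T@(q-o['eef_pos']);d=R.T@d
for x in(.0,.011): print(x,(q+d*(x-q[0])/d[0])*1000)
E
```

```text
key [ 0.4644401  -0.21571574  0.075     ] [ 2.73976796 -2.41314301 35.21588787]
mid [ 0.46593751 -0.21653523  0.063     ] [ 1.05727083 -2.21795715 47.21775934]
post dist 0.09194516543875894
0.0 [0.         1.05807721 2.9867807 ]
0.011 [ 11.           1.02691887 -18.80582161]
```

Emit:
drive_tool(series=[-1,2,-3,8,0,0,0,-1,0,0,12,0,0,0,-1,0,0,12,0,0,0,-1,0,0,8,0,0,0,-1,0,0,4,0,0,0,-1,0,0,0,0,0,0,-1,0,0,0,0,0,0,-1,0,0,0,0,0,0])

```text
t: 12.88
eef_pos: [0.4642, -0.2172, 0.0659]
tool_rot: [0.0, 0.304, 0.953, -0.0]
contact_force: [-0.0, 0.3, -0.6]
gripper_width: -0.001
```

Emit:
drive_tool(series=[-1,0,0,2,0,0,0,-1,0,0,1,0,0,0,-1,0,0,0,0,0,0,-1,0,0,0,0,0,0])

```text
t: 13.38
eef_pos: [0.464, -0.2171, 0.0626]
tool_rot: [0.0, 0.305, 0.953, 0.0]
contact_force: [-0.2, -0.4, -0.3]
gripper_width: 0.006
```

Emit:
drive_tool(series=[-1,0,0,2,0,0,0,-1,0,0,1,0,0,0,-1,0,0,0,0,0,0,-1,0,0,0,0,0,0])

```text
t: 13.88
eef_pos: [0.4639, -0.217, 0.0596]
tool_rot: [0.0, 0.304, 0.953, 0.0]
contact_force: [0.1, 0.4, -0.1]
gripper_width: 0.002
```

Emit:
drive_tool(series=[-1,0,0,2,0,0,0,-1,0,0,0,0,0,0,-1,0,0,0,0,0,0])

```text
t: 14.25
eef_pos: [0.464, -0.2171, 0.0577]
tool_rot: [0.0, 0.305, 0.953, -0.0]
contact_force: [-1.5, 0.9, 3.0]
gripper_width: 0.001
```

Emit:
drive_tool(series=[-1,0,0,2,0,0,0,-1,0,0,0,0,0,0,-1,0,0,0,0,0,0])

```text
t: 14.62
eef_pos: [0.464, -0.2171, 0.0557]
tool_rot: [0.0, 0.304, 0.953, -0.0]
contact_force: [-0.7, -0.9, 3.7]
gripper_width: 0.003
```

Emit:
drive_tool(series=[-1,0,0,2,0,0,0,-1,0,0,0,0,0,0,-1,0,0,0,0,0,0])

```text
t: 15.0
eef_pos: [0.464, -0.2171, 0.0537]
tool_rot: [0.0, 0.304, 0.953, -0.0]
contact_force: [-0.4, -0.4, 3.6]
gripper_width: 0.003
```

Contact came at a reported z of about 0.0585. Half travel should be near 0.0468, so I go most of the way and check.

Emit:
drive_tool(series=[-1,0,0,2,0,0,0,-1,0,0,2,0,0,0,-1,0,0,2,0,0,0,-1,0,0,0,0,0,0,-1,0,0,0,0,0,0])

```text
t: 15.62
eef_pos: [0.464, -0.2171, 0.0479]
tool_rot: [0.0, 0.304, 0.953, -0.0]
contact_force: [-1.6, 0.8, 8.2]
gripper_width: 0.005
```

```bash
python3 - <<'E'
from h import *
F=[];Z=[]
for i in range(10):
    c=cam('wrist');o=bot.get_obs();F.append(o['contact_force'][2]);Z.append(o['eef_pos'][2])
print(o['t'],np.mean(F),np.std(F),np.mean(Z),o['eef_pos'])
s=cam('scene')
a=cv2.resize(c['pixels'][150:310,190:370],(0,0),fx=3.5,fy=3.5,interpolation=cv2.INTER_CUBIC)
cv2.imwrite('pics/w8.png',a)
E
```

```text
16.125 7.365618945949818 0.404325397443251 0.04786997819114222 [ 0.46406454 -0.21706764  0.04788181]
```

View pics/w8.png

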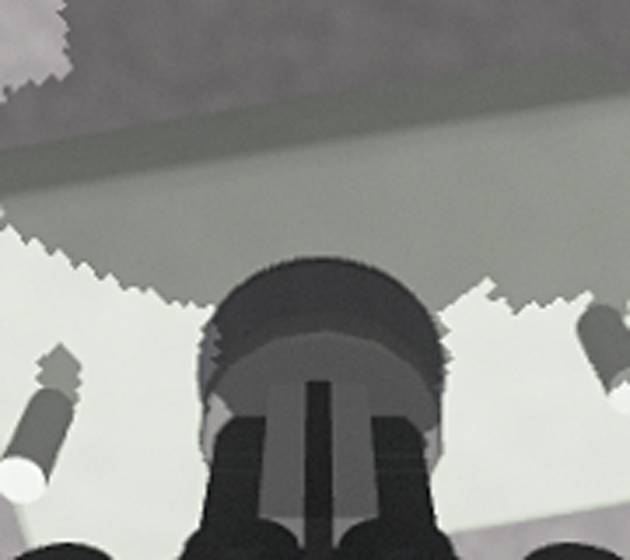

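```bash
python3 - <<'E'
from h import *
c=load('wrist');o=bot.get_obs()
e7=np.array([.46803,-.21532,.11022]);e8=o['eef_pos'];sh=e7-e8
ex=np.array([np.cos(2.5227),np.sin(2.5227)])
ax=np.array([.465,-.2163])
# w7 (rest): disc edges at z .075
o7=lambda u,v:(lambda a:(a[0]+sh,a[1]))(ray(c,u/2+110,v/2+100,1))
at=lambda a,z:a[0]+a[1]*(z-a[0][2])/a[1][2]
f=at(o7(331,217),.075);print('rest front',f,(f[:2]-ax)@ex)
print('rest near',(at(o7(331,317),.075)[:2]-ax)@ex)
p=(at(o7(202,276),.063)+at(o7(466,235),.063))/2;print('mid posts',p,(p[:2]-ax)@ex)
r=ray(c,320/3.5+190,331/3.5+150,1)
for z in(.060,.062,.063,.064,.066): print(z,(at(r,z)[:2]-ax)@ex)
E
```

```text
rest front [ 0.45153231 -0.20661888  0.075     ] 0.016586059344347356
rest near -0.01826820484109796
mid posts [ 0.46613824 -0.21691747  0.063     ] -0.0012853332178269618
0.06 0.015475449217086188
0.062 0.016378339142756753
0.063 0.01682978410559201
0.064 0.017281229068427273
0.066 0.018184118994097852
```

Emit:
drive_tool(series=[-1,0,0,0.7,0,0,0,-1,0,0,0,0,0,0,-1,0,0,0,0,0,0,-1,0,0,0,0,0,0])

```text
t: 16.68
eef_pos: [0.464, -0.2171, 0.0472]
tool_rot: [0.0, 0.304, 0.953, -0.0]
contact_force: [-1.6, -0.5, 7.3]
gripper_width: 0.001
```

```bash
python3 - <<'E'
from h import *
F=[];Z=[]
for i in range(10):
    c=cam('scene');o=bot.get_obs();F.append(o['contact_force'][2]);Z.append(o['eef_pos'][2])
print(o['t'],np.mean(F),np.mean(Z))
p=c['pixels']
cv2.imwrite('pics/w9.png',np.hstack([cv2.resize(p[190:255,285:375],(396,286),interpolation=cv2.INTER_CUBIC),cv2.resize(p[150:220,160:235],(306,286),interpolation=cv2.INTER_CUBIC)]))
E
```

```text
17.175 7.591589881704846 0.04720336186939762
```

View pics/w9.png

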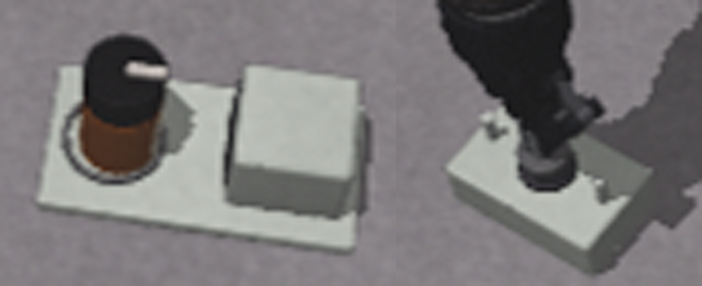

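The jar is upright with its rib pointing at the block, and the fingers hold the key down at 7.6 N (7.5 N expected at 12 mm). Handing in.

```bash
python3 -c "
from station import bot
print(bot.hand_in())"
```

```text
the job is handed in; nothing more can be done
None
```

I turned the jar to face the reader's window, released it upright in the nest, then pressed the shutter key to about half travel. I handed the job in at about 17 s with the key still held down.

**Jar:** After release, the lid's rib and the reader's edges both measured 87.4–87.5°, so the label is square to within about half a degree. I judged the label from the rib above it, because I had no direct view of the label facing the window.

**Key:** The checks put the travel at about 12 mm, give or take 0.7 mm:

| Check | Result | Travel |
|---|---|---|
| Spring force (7.5 N expected at 12 mm) | 7.6 N on average | about 12.2 mm |
| Height where the fingers first touched the key | contact near reported z 0.059 | 11.6–12.2 mm |
| Wrist picture, taken 0.7 mm before the final push | key top at 62.5–64 mm | 11.7–13.2 mm after the push |

**What failed or disagreed:**
- **First grasp:** it closed on air just above the lid. The fingertips stand about 35–40 mm higher than the reported TCP and the stated finger length imply. I went 34 mm lower for the second grasp, which held, and found the key by touch instead of by reported height.
- **Other objects:** I steered clear of the beaker, wash bottle and cell box, but did not measure their positions again at the end.

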